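# Refit the dust extractor's filter and lock it in

## Task

Put the clean filter, the one standing upright on the bench, back into the dust extractor: slide it pull-tab up into the slot in the extractor's sloping shoulder until it is fully home, easing it down rather than letting it drop. Then swing the steel clip across the slot as far as it goes, so that the filter is locked in. Leave the spent filter and the other things on the bench as they are.

Things in the scene. Friction and masses are not known exactly. Their poses are not given: they have to be found in the camera images.
- filter: Clean filter, loose, 0.26 kg: grey frame with white pleats, 24 mm thick (its x), 140 mm wide (y), 100 mm tall (z), standing upright on the bench. A pull tab, 10 mm thick (x), 50 mm wide (y), rises from the middle of its top edge (z = 100 to 134 mm): grip it across its thickness. Origin: centre of the underside, z up. Same either way round.
- slot: Black-rimmed mouth of the filter slot in the extractor's sloping face. Origin: centre of the mouth, in the face, 165 mm above the bench. z: out of the slot, square to the face, leaning 35 degrees from vertical towards the extractor's front; y: along the slot, level; x: up the slope. Pocket 27 mm (x) by 144 mm (y), rim flared 4 mm over the first 6 mm.
- slot_floor (a point): Centre of the floor of the slot, 100 mm straight below the mouth (slot -z). With the filter home its origin lies here, its shoulders are flush with the sloping face and only the pull tab sticks out, 34 mm.
- extractor: Dust extractor, a grey metal box fixed to the bench, 260 mm deep (x), 300 mm wide (y), 200 mm tall, front (-x) to the robot. The front is upright to 131 mm, then slopes 120 mm back to the flat top; the slope is free but for the clip. Origin: centre of its underside. A hose from its right end (-y) runs to a nozzle on the bench 480 mm from its centre, below 130 mm.
- clip (a joint): Steel retaining clip, a flat bar 16 mm wide swinging over the sloping face about clip_pivot, 75 mm long. 0 rad: shut, against a stop, pointing down the slope (slot -x) across the slot; 1.57: open, pointing to slot +y, clear of it. Starts open (1.15 to 1.57). Stiff: stays where left, about 1.3 N to move. Underside 4.7 mm above the face: it passes only over a filter that is home.
- clip_pivot (a point): Pivot of the clip on the sloping face: 40 mm up the slope (slot x) and 56 mm to slot +y of the mouth's centre.
- clip_tab (a point): Top centre of the clip's thumb tab, 65 mm from the pivot and 35 mm above the face. The tab is an upright steel plate near the bar's end, 20 mm along the bar, 10 mm across it, from 10 to 35 mm above the face: push it sideways or pinch it. Axes: z out of the face, x along the bar from tab to pivot.
- old_filter: The spent filter, like the clean one but with dirty brown pleats, lying flat (24 mm high) in front of the extractor. Origin: centre of its underside as it lies; 140 mm along y, 134 mm along x with its tab to +x.
- egg: A large white egg, 126 mm across, on a dark turned wooden foot, 164 mm tall in all. Origin: centre of its underside.
- glue: An amber glue bottle, 56 mm across and 125 mm tall. Origin: centre of its underside.
- bowl: A dark wooden bowl, 104 mm across and 45 mm tall. Origin: centre of its underside.
- mallet: A round wooden mallet lying down: head 64 mm across and 100 mm long, handle 150 mm. Origin: on the bench 20 mm from the head's middle on the handle side; handle to its -x.
- graver: A graver lying down, 150 mm long, with a mushroom handle (28 mm) to its -x. Origin: under its middle.
- blank: A light wood blank, 150 x 60 x 30 mm, lying flat at the back. Origin: centre of its underside.
Not all that is in view belongs to the job. What is shaped like the filter but blue is not meant.

How it is judged:
By the outcome, as a careful person would: the job done as asked, in the order asked, and still so for the second after the job is handed in, with the robot touching nothing.
It also fails if it takes over 61 s, if anything falls off the work surface, if the arm or the gripper's body presses on something with over 40 N, if the wrist force passes 120 N, or if a joint passes its speed limit or range.

## Robot

A 7-joint arm with a two-finger parallel gripper is mounted at the origin on the work surface. World frame = base frame: x ahead of the robot, y to its left, z up, the work surface at z = 0. Lengths are in m, angles in rad, forces in N, time in s.
With the tool pointing down it reaches from about 0.4 to 0.85 m from the base axis. Payload 4.5 kg.
Tool frame: the origin (TCP) lies midway between the tips of the shut fingers; the grasp point (between the pads) lies 19 mm behind it; z points along the fingers, y is the line along which they close (so a half turn about z gives the same grasp; the last joint's range is limited). The gripper opens to 88 mm and grips with 3 to 60 N. Pads are 18 mm wide; open, the fingers measure 123 mm over their backs; the gripper's body (75 mm by 187 mm) begins 45 mm behind the grasp point.
Start: joints at [1.164, 0.689, -0.195, 1.565, 0.157, 0.902, -0.215], TCP at [0.267, -0.565, 0.239] pointing down, gripper open.
Joint ranges: [-3.01, 3.01], [-0.46, 2.08], [-1.47, 1.51], [0.13, 2.56], [-1, 4.14], [0.04, 2.09], [-2.66, 2.66]. Speed limits (rad/s): [2.57, 2.57, 3.14, 3.14, 3.14, 3.14, 3.14].

## Interface

Orientations are given as a unit quaternion [x, y, z, w].
In Python, from plant import sensors, eyes, finish_job gives the robot as it stands.
- The arm moves only by the tool send_rows, never from a script. Its argument "rows" is text: rows parted by semicolons, each of 4 numbers parted by spaces: the shift along the tool's x, y, z normalised to -1 to 1, where 1 is 30 cm, then the turn about the tool's z normalised to -1 to 1, where 1 is 2 pi rad. A call has 1 to 10 rows; each row is the pose to reach, as a shift and turn from the pose commanded when the call began, along the tool's axes at that moment, turning the shorter way round; what a row does not reach only later rows make up. A row lasts 1/12 s, in which the tool goes at most 41.7 mm and 7.16 degrees, less where a joint would pass 70% of its speed; a pose out of reach is approached as far as the arm can. A call with a number of a shift or a turn outside -1 to 1 is refused whole. A call with a gripper value outside its range is refused whole. "jaw" is the closure, from -1 (fully open) to 1 (shut), set as the call begins (left out, the last holds). The fingers move at their own pace and stop on an object; "force" is the grip in N (left out, the last holds). Time passes only in rows, so rows that repeat a pose let the fingers close. It gives the time, the measured TCP pose, the force, the opening and the grip force at its end, in the units of the state.
- sensors.get_state(): the state, without advancing time (a new reading comes with each control period).
- eyes.snapshot(name): name is "side" or "top"; returns (picture, depth): 480x640x3 uint8, red, green, blue; 480x640 float32, m along the optical axis (not along the pixel's ray), 0 where there is no reading.
- eyes.calibration(name): a dict with "fov_y" (degrees; the focal length in pixels is half the picture's height over the tangent of half this angle, whatever the lens; pixels are square), "cx", "cy" (the principal point, pixels), "world_from_camera" (4x4, takes a point from camera to world coordinates). Camera axes: x right, y down, z forward; pixel columns grow to the right and rows downward; lengths in m; the calibration is good to about 2 mm. A picture is of the moment at which its call begins. calibration takes no time and is no camera call.
- finish_job(): hands the job in; it is judged then, once.
The state is a dict: "clock": time; "q": joint angles; "qd": joint speeds; "joint_torque": joint torques, N m; "tool_pos": TCP position; "eef_rot": TCP orientation; "contact_force": force on the tool from outside, world axes, zero at the start; "moment": the same for the moment, N m; "opening": opening from 0.0 (shut) to 1.0 (fully open); "finger_force": force on a finger pad.
Only numpy, scipy, OpenCV 4.12 (cv2) and the standard library are available. Lean on these libraries where they do the work, as an engineer would, in place of code of your own. Each camera call takes 0.05 s, during which the arm holds its last target. There are 200 camera calls.

## Working session

There is one attempt and no reset: what is moved stays moved. The work goes in short steps, Python scripts to look and compute and a tool call to move; the robot and the scene stay as the last step left them, time stands still between calls to the robot, and variables do not carry over. Pictures are saved under pics/ and viewed, at most 12 in all, crops included, and the job is handed in when it is done.

Besides the shell and the picture viewer there is one more tool, called after "Call:" as name(argument=value, ...), one argument or row to a line, values as JSON. send_rows: Moves the arm, as the interface text tells. Scaled input: -1 to 1 covers 30 cm each way for a shift and 2 pi rad each way for a turn. Its arguments: {"type":"object","properties":{"rows":{"type":"string"},"jaw":{"type":"number"},"force":{"type":"number"}},"required":["rows"]}

```bash
mkdir -p pics; ls; cat > h.py <<'E'
import numpy as np,cv2
from plant import sensors,eyes,finish_job
def cal(n):
    c=eyes.calibration(n);f=240/np.tan(np.radians(c['fov_y'])/2);return f,c['cx'],c['cy'],np.array(c['world_from_camera'])
def cloud(n,d):
    f,cx,cy,T=cal(n);v,u=np.mgrid[:480,:640]
    P=np.stack([(u-cx)/f*d,(v-cy)/f*d,d],-1);return P@T[:3,:3].T+T[:3,3]
def snap(n,tag):
    p,d=eyes.snapshot(n);cv2.imwrite(f'pics/{tag}.png',p[:,:,::-1]);np.savez(f'{tag}.npz',p=p,d=d);return p,d
E
python3 - <<'E'
from h import *
for n in('side','top'):
    p,d=snap(n,n+'0');c=eyes.calibration(n);print({k:(v if k!='world_from_camera' else np.round(v,3)) for k,v in c.items()})
s=sensors.get_state();print(s)
E
```

```text
pics
{'fov_y': 42.01714574272145, 'cx': 315.85926600785393, 'cy': 235.92706827018694, 'world_from_camera': array([[-0.803, -0.467,  0.37 , -0.091],
       [-0.596,  0.617, -0.514,  0.914],
       [ 0.012, -0.633, -0.774,  1.346],
       [ 0.   ,  0.   ,  0.   ,  1.   ]])}
{'fov_y': 57.8785022898887, 'cx': 312.5741239467008, 'cy': 235.58705799432332, 'world_from_camera': array([[ 0.012, -0.98 ,  0.196,  0.3  ],
       [-1.   , -0.01 ,  0.013,  0.072],
       [-0.011, -0.196, -0.98 ,  1.121],
       [ 0.   ,  0.   ,  0.   ,  1.   ]])}
{'clock': 0.1, 'q': array([ 1.16378385,  0.6898773 , -0.19452689,  1.56618335,  0.15734971,
        0.9025024 , -0.21505174]), 'qd': array([-3.60933375e-04, -2.94363858e-03,  3.57917916e-04, -2.87707962e-03,
       -5.03755008e-05,  3.48948485e-04, -3.48618139e-04]), 'joint_torque': array([-3.26470567e-03, -5.28496313e+01, -1.27151784e+00, -1.53836024e+01,
       -5.25934284e-02,  1.99986425e-03,  2.41084302e-05]), 'tool_pos': array([ 0.26639701, -0.5647913 ,  0.23801976]), 'eef_rot': array([ 9.75791610e-01,  2.18700970e-01, -2.44322212e-04, -7.48412711e-04]), 'contact_force': array([ 0.81155506, -0.42051895, -0.20207983]), 'moment': array([ 0.01747387,  0.00956126, -0.01938065]), 'finger_force': 0.0, 'opening': 1.001171004676604}
```

View pics/side0.png

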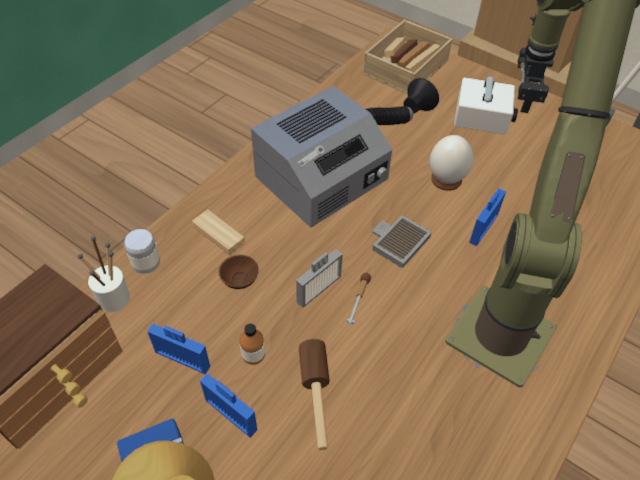

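View pics/top0.png

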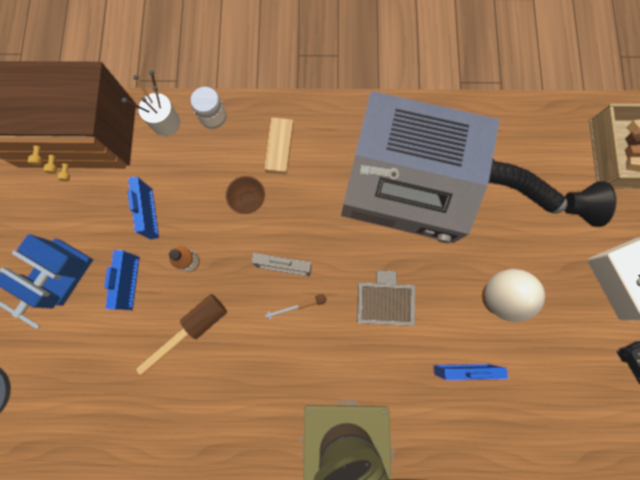

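Candidates for the clean filter are:
- Grey frame with white pleats, standing: side (320,277), top (282,264). This is my choice.
- Spent filter, brown and lying flat: side (402,240).
- Blue decoys: side (180,347), (228,404), (488,217).

The tool can't tilt. I'll pinch the tab across its width and pivot the filter to 35° against the bench.

```bash
python3 - <<'E'
from h import *
z=np.load('top0.npz');zs=np.load('side0.npz')
C=cloud('top',z['d']);S=cloud('side',zs['d'])
def box(P,m):
    r=cv2.minAreaRect((P[m][:,:2]*1000).astype(np.float32));return np.round(r[0],1),np.round(r[1],1),round(r[2],1),m.sum(),
for n,P in(('top',C),('side',S)):
    reg=(P[...,0]>.3)&(P[...,0]<.55)&(P[...,1]>.03)&(P[...,1]<.27)
    print(n,'filter band',box(P,reg&(P[...,2]>.092)&(P[...,2]<.106)),'tab',box(P,reg&(P[...,2]>.127)&(P[...,2]<.14)))
    print(np.percentile(P[reg][:,2],[50,99.5]))
# slope plane of extractor
for n,P in(('top',C),('side',S)):
    ex=(P[...,0]>.45)&(P[...,0]<.95)&(P[...,1]>-.42)&(P[...,1]<.05)
    m=ex&(P[...,2]>.14)&(P[...,2]<.19)
    Q=P[m]
    for _ in range(6):
        c=Q.mean(0);nn=np.linalg.svd(Q-c,full_matrices=False)[2][2];nn*=np.sign(nn[2])
        Q=P[m][abs((P[m]-c)@nn)<.0025]
    print(n,'plane',c,nn,len(Q),'tilt',np.degrees(np.arccos(nn[2])),'yaw',np.degrees(np.arctan2(-nn[1],-nn[0])))
    mt=ex&(abs(P[...,2]-.2)<.006);print('top face',box(P,mt),np.median(P[mt][:,2]))
a=cv2.resize(z['p'][140:250,330:510],None,fx=4,fy=4,interpolation=cv2.INTER_CUBIC)
b=cv2.resize(zs['p'][235:320,280:360],None,fx=4,fy=4,interpolation=cv2.INTER_CUBIC)
c=cv2.resize(zs['p'][120:220,270:400],None,fx=3.4,fy=3.4)
o=np.zeros((600,800,3),np.uint8)
b=cv2.resize(b,(240,255));o[:440,:720]=a
c=cv2.resize(c,(208,160));o[440:600,0:208]=c;b=cv2.resize(b,(150,160));o[440:600,300:450]=b
cv2.imwrite('pics/crop1.png',o[:,:,::-1])
E
```

```text
top filter band (array([439.6, 160.9]), array([139.3,  24.3]), 81.1, np.int64(476)) tab (array([439.5, 161. ]), array([49.5, 11.3]), 81.3, np.int64(107))
[0.0004919  0.13376201]
side filter band (array([439.8, 160.9]), array([145.4,  27.3]), 80.8, np.int64(397)) tab (array([439.6, 161.6]), array([51. , 12.5]), 81.8, np.int64(98))
[0.00297184 0.13507507]
top plane [ 0.58521756 -0.14845716  0.16402122] [-0.55320695  0.13115883  0.82265389] 3221 tilt 34.64865197917763 yaw -13.33788046784858
top face (array([ 700.8, -168.8]), array([300.8, 194.5]), 76.8, np.int64(9648)) 0.200059658330347
side plane [ 0.60943359 -0.11370098  0.16283363] [-0.12878359  0.06738989  0.98938031] 324 tilt 8.357545071138418 yaw -27.622167544543892
top face (array([ 702.2, -169. ]), array([306.3, 201.5]), 77.6, np.int64(4266)) 0.20148478049874374
```

View pics/crop1.png

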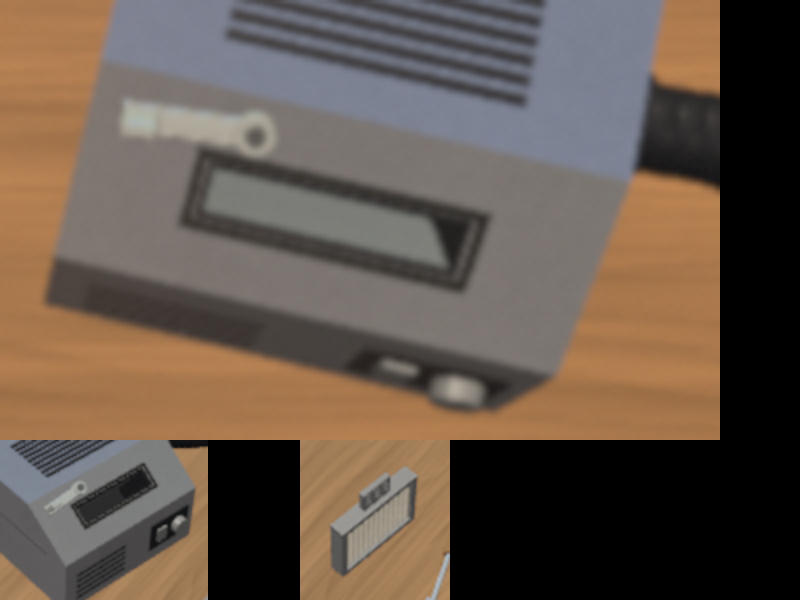

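The crop confirms it: grey frame and white pleats, standing, with the slot rim and open clip visible. Next, the slot pose and the clip angle.

```bash
cat >> h.py <<'E'
from scipy.spatial.transform import Rotation as R
def go(p,yaw=None,s=None):
    "shift/turn numbers to TCP p, tool-y world heading yaw (deg)"
    s=s or sensors.get_state();M=R.from_quat(s['eef_rot']).as_matrix()
    d=M.T@(np.array(p)-s['tool_pos'])/.3
    cur=np.degrees(np.arctan2(M[1,1],M[0,1]));t=0
    if yaw is not None:t=-((yaw-cur+180)%360-180)/360
    print('row',np.round(d,4),round(t,4),'cur yaw',round(cur,2),'pos',np.round(s['tool_pos'],4),'tilt',np.round(M[:2,2],4))
def plane_hit(n,uv,c,nn):
    f,cx,cy,T=cal(n);uv=np.atleast_2d(uv);r=np.c_[(uv[:,0]-cx)/f,(uv[:,1]-cy)/f,np.ones(len(uv))]@T[:3,:3].T
    return T[:3,3]+r*(((c-T[:3,3])@nn)/(r@nn))[:,None]
E
python3 - <<'E'
from h import *
yaw=np.radians(-13.2);ca,sa=np.cos(yaw),np.sin(yaw)
t=np.radians(35);Z=np.array([-np.sin(t)*ca,-np.sin(t)*sa,np.cos(t)]);Y=np.array([-sa,ca,0]);X=np.cross(Y,Z)
zt=np.load('top0.npz');C=cloud('top',zt['d'])
# side plane check: pts
S=cloud('side',np.load('side0.npz')['d'])
c0=np.array([.58521756,-.14845716,.16402122])
for P in(C,S):
    dz=(P-c0)@Z;m=(abs(dz)<.006)&(abs((P-c0)@X)<.05)&(abs((P-c0)@Y)<.13);print('plane off',np.median(dz[m]),m.sum())
for n in('top','side'):
    p=np.load(n+'0.npz')['p'].astype(int);g=p.max(2)
    v,u=np.where(g<62)
    H=plane_hit(n,np.c_[u,v],c0,Z)-c0;a=H@X;b=H@Y
    k=(abs(a)<.045)&(abs(b)<.12)
    msk=np.zeros((480,640),np.uint8);msk[v[k],u[k]]=255
    msk=cv2.morphologyEx(msk,cv2.MORPH_CLOSE,np.ones((3,3)))
    cs=max(cv2.findContours(msk,0,1)[0],key=cv2.contourArea)[:,0]
    H=plane_hit(n,cs,c0,Z);ab=np.c_[(H-c0)@Y,(H-c0)@X]
    r=cv2.minAreaRect((ab*1000).astype(np.float32));print(n,r)
    print(' mouth',np.round(c0+Y*r[0][0]/1000+X*r[0][1]/1000,4))
# clip: bright px on bar plane
p=zt['p'].astype(int);v,u=np.mgrid[160:185,352:402];m=(p[v,u].min(2)>150);uv=np.c_[u[m],v[m]]
H=plane_hit('top',uv,c0+.006*Z,Z)-c0;print('clip YX', np.round(1e3*np.percentile(H@Y,[2,50,98])),np.round(1e3*np.percentile(H@X,[2,50,98])))
k=(C[...,1]>-.2)&(C[...,1]<.05)&((C-c0)@Z>.02)&((C-c0)@Z<.045)&(abs((C-c0)@X)<.07)&(C[...,2]<.26)
q=C[k]-c0;print('tabpts',k.sum(),np.median(q@X),np.median(q@Y),np.median(q@Z))
go([.45,-.15,.24],81)
E
```

```text
plane off -4.904191494746685e-05 3864
plane off 0.0004491420020898031 2174
top ((0.1519775390625, 3.2933216094970703), (148.7931671142578, 43.61431884765625), 0.9701026082038879)
 mouth [ 0.5879 -0.1489  0.1659]
side ((5.709617614746094, 2.9270553588867188), (165.65997314453125, 46.423622131347656), 0.06640937179327011)
 mouth [ 0.5889 -0.1434  0.1657]
clip YX [ 68. 104. 135.] [30. 41. 50.]
tabpts 53 0.03959440579222193 0.12778539338719944 0.03359487075303984
row [ 1.1436 -0.9892 -0.0052] -0.4048 cur yaw -64.73 pos [ 0.2664 -0.5648  0.238 ] tilt [-0.0008  0.0014]
```

```bash
python3 - <<'E'
from h import *
yaw=np.radians(-13.2);ca,sa=np.cos(yaw),np.sin(yaw)
t=np.radians(35);Z=np.array([-np.sin(t)*ca,-np.sin(t)*sa,np.cos(t)]);Y=np.array([-sa,ca,0]);X=np.cross(Y,Z)
c0=np.array([.58521756,-.14845716,.16402122])
cr=np.array([[202,152],[490,213],[463,290],[181,226]])/4-.375+[330,140]
H=plane_hit('top',cr,c0,Z)-c0;print(np.round(1e3*np.c_[H@Y,H@X],1),1e3*np.mean(H@Y),1e3*np.mean(H@X))
out=[]
y,x=np.meshgrid(np.arange(.15,-.15,-.0005),np.arange(.07,-.07,-.0005))
for n in('top','side'):
    p=np.load(n+'0.npz')['p'];f,cx,cy,T=cal(n)
    P=c0+y[...,None]*Y+x[...,None]*X
    q=(P-T[:3,3])@T[:3,:3];u=(q[...,0]/q[...,2]*f+cx).astype(np.float32);v=(q[...,1]/q[...,2]*f+cy).astype(np.float32)
    im=cv2.remap(p,u,v,cv2.INTER_LINEAR);out.append(im)
    g=im.max(2).astype(float)
    r=g[110:180].min(0) # darkest per column
    for rows in((150,),(140,),(130,)):
        pass
    print(n,'cols dark (mm Y):',[ (150-.5*i) for i in np.where(np.abs(np.diff((np.median(g[120:150],0)<70).astype(int))))[0]])
    print(n,'rows dark (mm X):',[ (70-.5*i) for i in np.where(np.abs(np.diff((np.median(g[:,220:420],1)<70).astype(int))))[0]])
cv2.imwrite('pics/rect.png',np.vstack(out)[:,:,::-1])
E
```

```text
[[ 88.5  23.9]
 [-76.   26.9]
 [-75.7 -20.5]
 [ 89.1 -21.5]] 6.479398628258353 2.2343479568361193
top cols dark (mm Y): [np.float64(-56.0), np.float64(-67.5), np.float64(-72.5), np.float64(-75.0)]
top rows dark (mm X): [np.float64(25.0), np.float64(18.5), np.float64(-12.5), np.float64(-19.5)]
side cols dark (mm Y): [np.float64(89.0), np.float64(-69.5), np.float64(-73.0), np.float64(-76.5)]
side rows dark (mm X): [np.float64(26.5), np.float64(-19.5)]
```

View pics/rect.png

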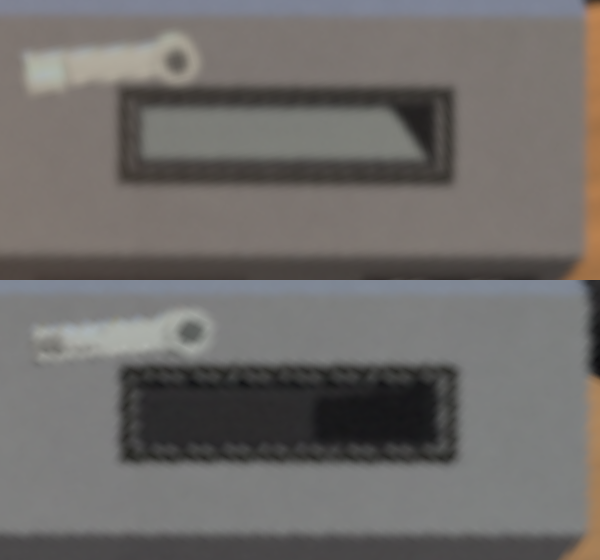

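The rectified views show the rim at Y −78..90 and X −22..27 mm about c0. That puts the mouth at about (0.589, −0.143, 0.1655), with the clip open at about 1.5 rad. Moving now.

Call:
send_rows(
  rows="1 -0.87 0 -0.4;1 -0.87 0 -0.4;1 -0.87 0 -0.4;1 -0.87 0 -0.4;1 -0.87 0 -0.4;1 -0.87 0 -0.4;1 -0.87 0 -0.4;1 -0.87 0 -0.4;1 -0.87 0 -0.4;1 -0.87 0 -0.4",
  jaw=-1,
)

```text
clock: 0.93
tool_pos: [0.4285, -0.1961, 0.2391]
eef_rot: [0.659, 0.752, 0.001, -0.0]
contact_force: [0.4, 0.3, 0.2]
opening: 1.003
finger_force: 0.0
```

```bash
python3 - <<'E'
from h import *
go([.4396,.161,.24],81)
E
```

```text
row [ 1.1751e+00  1.9360e-01 -6.0000e-04] -0.204 cur yaw 7.57 pos [ 0.4285 -0.1961  0.2391] tilt [0.0017 0.002 ]
```

Call:
send_rows(
  rows="1 0.165 0 -0.204;1 0.165 0 -0.204;1 0.165 0 -0.204;1 0.165 0 -0.204;1 0.165 0 -0.204;1 0.165 0 -0.204;1 0.165 0 -0.204;1 0.165 0 -0.204;1 0.165 0 -0.204;1 0.165 0 -0.204",
)

```text
clock: 1.77
tool_pos: [0.4396, 0.1042, 0.2387]
eef_rot: [0.095, 0.995, 0.0, -0.0]
contact_force: [-0.1, -0.2, -0.1]
opening: 0.999
finger_force: 0.0
```

```bash
python3 - <<'E'
from h import *
go([.4396,.161,.24],81)
E
```

```text
row [ 0.0361  0.1859 -0.0044] -0.0054 cur yaw 79.04 pos [0.4396 0.1042 0.2387] tilt [-0.      0.0003]
```

Call:
send_rows(
  rows="0.03 0.186 0 -0.0045;0.03 0.186 0 -0.0045;0.03 0.186 0 -0.0045;0.03 0.186 0 -0.0045;0.03 0.186 0 -0.0045",
)

```text
clock: 2.18
tool_pos: [0.4419, 0.1576, 0.2383]
eef_rot: [0.087, 0.996, -0.001, -0.0]
contact_force: [-0.7, -0.9, 0.1]
opening: 1.0
finger_force: 0.0
```

```bash
python3 - <<'E'
from h import *
go([.4396,.161,.107],81)
E
```

```text
row [0.0092 0.0107 0.4375] -0.0026 cur yaw 80.07 pos [0.4419 0.1576 0.2383] tilt [-0.001  -0.0021]
```

Call:
send_rows(
  rows="0.006 0.006 0.1 -0.0015;0.006 0.006 0.2 -0.0015;0.006 0.006 0.28 -0.0015;0.006 0.006 0.35 -0.0015;0.006 0.006 0.4 -0.0015;0.006 0.006 0.433 -0.0015;0.006 0.006 0.433 -0.0015;0.006 0.006 0.433 -0.0015",
)

```text
clock: 2.85
tool_pos: [0.4405, 0.1598, 0.1086]
eef_rot: [0.082, 0.997, -0.001, -0.0]
contact_force: [1.2, -0.3, 0.5]
opening: 1.003
finger_force: 0.0
```

```bash
python3 - <<'E'
from h import *
go([.4396,.161,.107],81)
p,d=snap('side','s1');p2,_=snap('top','t1')
o=np.hstack([cv2.resize(p[190:340,240:400],(400,375)),cv2.resize(p2[200:320,220:348],(400,375))]);cv2.imwrite('pics/c2.png',o[:,:,::-1])
E
```

```text
row [0.0037 0.0034 0.0053] -0.0011 cur yaw 80.59 pos [0.4405 0.1598 0.1086] tilt [-0.001  -0.0016]
```

View pics/c2.png

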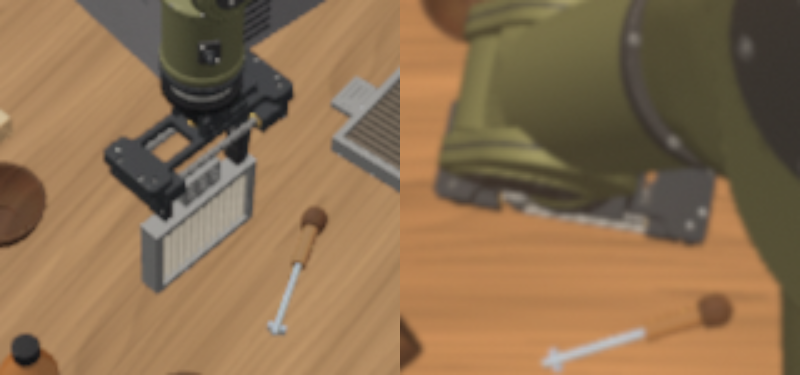

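The fingers straddle the tab's width (crop 165–245, 150–215). Closing gently.

Call:
send_rows(
  rows="0.003 0.003 0.005 -0.001;0.003 0.003 0.005 -0.001;0.003 0.003 0.005 -0.001;0.003 0.003 0.005 -0.001;0.003 0.003 0.005 -0.001;0.003 0.003 0.005 -0.001;0.003 0.003 0.005 -0.001;0.003 0.003 0.005 -0.001",
  jaw=1,
  force=5,
)

```text
clock: 3.62
tool_pos: [0.4399, 0.1612, 0.1073]
eef_rot: [0.079, 0.997, -0.001, -0.0]
contact_force: [-0.3, -2.7, 3.1]
opening: 0.571
finger_force: 5.0
```

```bash
python3 - <<'E'
from h import *
go([.4396,.161,.107],81);print(sensors.get_state()['contact_force'])
h=126.0
for a in np.arange(3.5,38.6,3.5):
    r=np.radians(a);print(a,round((12-12*np.cos(r)+h*np.sin(r))/300,3),round((h-12*np.sin(r)-h*np.cos(r))/300,4))
E
```

```text
row [ 0.0008 -0.0008  0.001 ] -0.0 cur yaw 80.98 pos [0.4399 0.1612 0.1073] tilt [-0.0002 -0.0018]
[-0.2729933  -2.7225964   3.07171083]
3.5 0.026 -0.0017
7.0 0.051 -0.0017
10.5 0.077 -0.0003
14.0 0.103 0.0028
17.5 0.128 0.0074
21.0 0.153 0.0136
24.5 0.178 0.0212
28.0 0.202 0.0304
31.5 0.225 0.041
35.0 0.248 0.053
38.5 0.27 0.0664
```

Call:
send_rows(
  rows="0.026 -0.001 0 0;0.051 -0.001 0.001 0;0.077 0 0.001 0;0.103 0 0.005 0;0.128 0 0.01 0;0.153 0 0.016 0;0.178 0 0.024 0;0.202 0 0.033 0;0.225 0 0.044 0;0.248 0 0.055 0",
)

```text
clock: 4.45
tool_pos: [0.366, 0.1739, 0.0907]
eef_rot: [0.078, 0.997, 0.0, -0.0]
contact_force: [0.9, -0.5, -0.3]
opening: 0.569
finger_force: 5.0
```

Call:
send_rows(
  rows="0 0 0 0;0 0 0 0;0 0 0 0",
  force=55,
)

```text
clock: 4.7
tool_pos: [0.3659, 0.1741, 0.091]
eef_rot: [0.078, 0.997, 0.0, -0.001]
contact_force: [-2.9, -0.2, 4.0]
opening: 0.56
finger_force: 55.0
```

```bash
python3 - <<'E'
from h import *
go([.4396,.161,.107],81)
p,d=snap('side','s2');P=cloud('side',d)
cv2.imwrite('pics/c3.png',cv2.resize(p[190:340,240:400],(640,600))[:,:,::-1])
E
```

```text
row [-0.2495 -0.005  -0.0537] 0.0001 cur yaw 81.05 pos [0.3659 0.1741 0.091 ] tilt [-0.001   0.0007]
```

View pics/c3.png

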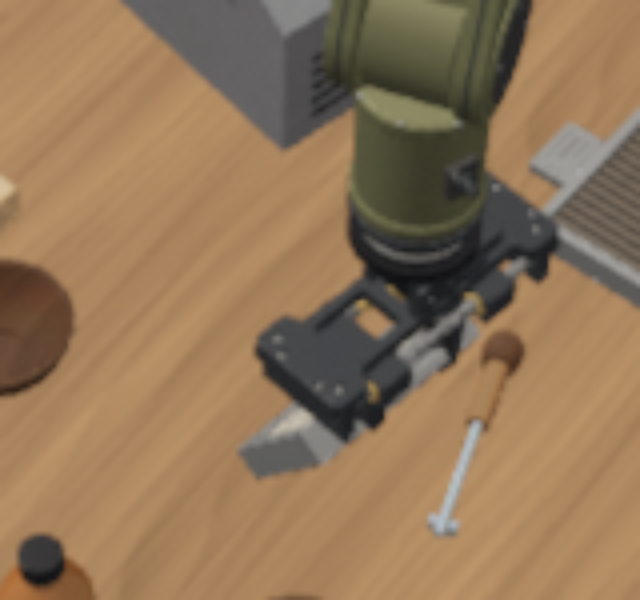

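The filter has leaned on its bottom edge, with its end face at crop (290,450). Lifting to measure the tilt.

Call:
send_rows(
  rows="0 0 -0.05 0;0 0 -0.12 0;0 0 -0.2 0;0 0 -0.3 0;0 0 -0.4 0;0 0 -0.5 0;0 0 -0.58 0;0 0 -0.63 0;0 0 -0.65 0;0 0 -0.65 0",
)

```text
clock: 5.58
tool_pos: [0.3675, 0.1738, 0.2867]
eef_rot: [0.079, 0.997, 0.001, 0.001]
contact_force: [0.3, -0.2, -2.3]
opening: 0.559
finger_force: 55.0
```

```bash
cat >> h.py <<'E'
def tilt(n,tag,show=None):
    "tilt of held filter from depth: points below the shoulders, in tool-centred frame (u along -toolx, w along tooly)"
    p,d=snap(n,tag);P=cloud(n,d);s=sensors.get_state();M=R.from_quat(s['eef_rot']).as_matrix()
    q=(P-s['tool_pos'])@M;x,y,z=-q[...,0],q[...,1],-q[...,2]
    m=(abs(y)<.075)&(abs(x)<.13)&(z<-.005)&(z>-.13)&(P[...,2]>.02)&(d>0)
    return p,x,y,z,m
E
python3 - <<'E'
from h import *
for n in('side','top'):
    p,x,y,z,m=tilt(n,n+'3')
    for lo,hi in((-.072,-.05),(-.05,-.03),(.045-.0,.072)):
        k=m&(y>lo)&(y<hi);
        if k.sum()>20: print(n,lo,k.sum(),cv2.minAreaRect(np.c_[x[k],z[k]].astype(np.float32)*1000))
    k=m
    print([ (round(float(np.median(y[k&(abs(z-h)<.004)])),3), np.round(np.percentile(x[k&(abs(z-h)<.004)],[5,95]),4)) for h in np.arange(-.1,-.005,.012) if (k&(abs(z-h)<.004)).sum()>5])
go([.4,.16,.3],81)
p=np.load('side3.npz')['p'];cv2.imwrite('pics/c4.png',cv2.resize(p[150:330,200:440],(800,600))[:,:,::-1])
E
```

```text
side 0.045 213 ((39.423240661621094, -40.78390884399414), (24.28753662109375, 103.46823120117188), 35.322532653808594)
[(0.069, array([0.0521, 0.0757])), (0.044, array([0.0446, 0.0721])), (0.069, array([0.0342, 0.0632])), (0.07, array([0.0271, 0.0529])), (0.07, array([0.0159, 0.0455])), (0.071, array([0.0075, 0.0364]))]
[]
row [-0.1174 -0.0254 -0.0499] -0.0001 cur yaw 80.97 pos [0.3664 0.173  0.2851] tilt [-0.001  -0.0008]
```

View pics/c4.png

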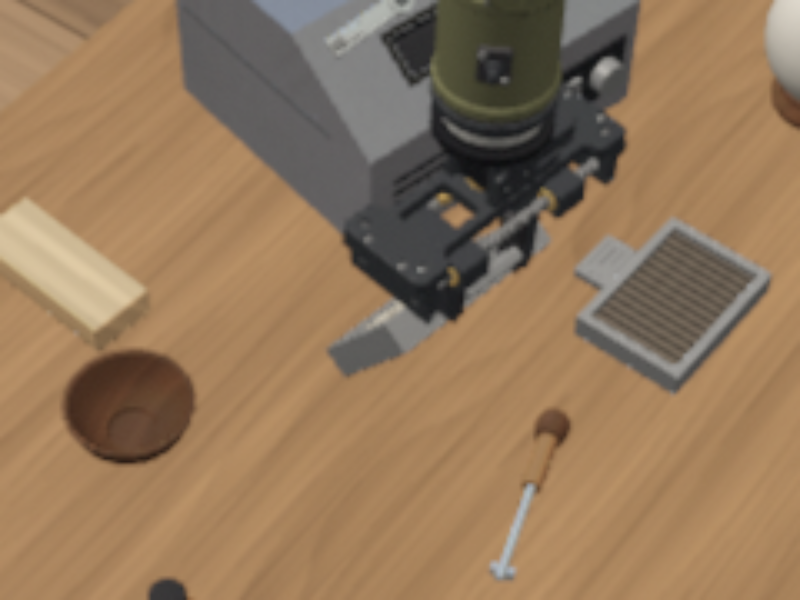

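The depth fit gives an end face of 24×103 mm leaning 35.3°, as wanted. Now to the pre-insert pose.

```bash
cat >> h.py <<'E'
_y=np.radians(-13.2);F=np.array([np.cos(_y),np.sin(_y),0]);_t=np.radians(35)
Z=-np.sin(_t)*F+np.array([0,0,np.cos(_t)]);Y=np.array([-F[1],F[0],0]);X=np.cross(Y,Z)
c0=np.array([.58521756,-.14845716,.16402122]);MO=c0+.0058*Y+.003*X+.0003*Z
def tcp(depth,u=.0683,w=-.0816,dx=0,dy=0): # filter origin at slot (dx,dy,-depth)
    return MO+dx*X+dy*Y-depth*Z-u*F-np.array([0,0,w])
E
python3 - <<'E'
from h import *
print(MO,tcp(-.03))
go(tcp(-.03),76.8)
E
```

```text
[ 0.588767   -0.14333227  0.16598769] [ 0.5055189  -0.12380661  0.27216226]
row [-0.6134 -0.9044  0.0434] 0.0116 cur yaw 80.97 pos [0.3664 0.173  0.2851] tilt [-0.001  -0.0008]
```

Call:
send_rows(
  rows="-0.05 -0.1 -0.03 0.0116;-0.12 -0.2 -0.04 0.0116;-0.19 -0.3 -0.05 0.0116;-0.26 -0.4 -0.05 0.0116;-0.33 -0.5 -0.05 0.0116;-0.4 -0.6 -0.05 0.0116;-0.47 -0.7 -0.05 0.0116;-0.53 -0.8 -0.05 0.0116;-0.58 -0.87 -0.05 0.0116;-0.6 -0.9 -0.03 0.0116",
)

```text
clock: 6.52
tool_pos: [0.5031, -0.1257, 0.293]
eef_rot: [0.118, 0.993, -0.001, -0.001]
contact_force: [-0.2, 0.0, -2.7]
opening: 0.558
finger_force: 55.0
```

Call:
send_rows(
  rows="0 0 0 0;0 0 0 0;0 0 0 0",
)

```text
clock: 6.77
tool_pos: [0.5012, -0.1186, 0.2944]
eef_rot: [0.113, 0.994, 0.001, -0.001]
contact_force: [0.1, 0.3, -2.5]
opening: 0.56
finger_force: 55.0
```

```bash
python3 - <<'E'
from h import *
p,x,y,z,m=tilt('side','side4')
k=m&(y>.045)&(y<.072)&(z>-.1)
print(k.sum(),cv2.minAreaRect(np.c_[x[k],z[k]].astype(np.float32)*1000))
P=cloud('side',np.load('side4.npz')['d'])-MO
a,b,c=P@X*1e3,P@Y*1e3,P@Z*1e3
k=(b>62)&(b<73)&(c>8)&(c<160)&(abs(a)<45)
print(k.sum(),cv2.minAreaRect(np.c_[a[k],c[k]].astype(np.float32)), 'Ymax',np.percentile(b[(c>35)&(c<100)&(abs(a)<14)&(abs(b)<90)],[90,97,99.5]))
go(tcp(-.03),76.8)
cv2.imwrite('pics/c5.png',cv2.resize(p[60:240,220:460],(800,600))[:,:,::-1])
E
```

```text
235 ((57.29491424560547, -61.183128356933594), (43.06291580200195, 157.5772705078125), 51.532901763916016)
111 ((1.0003929138183594, 83.53546142578125), (149.81768798828125, 87.59265899658203), 89.7574691772461) Ymax [75.83092931 77.091768   78.82005472]
row [-0.0172 -0.014   0.0753] 0.0008 cur yaw 77.07 pos [ 0.5014 -0.1186  0.2948] tilt [-0.0008  0.0009]
```

View pics/c5.png

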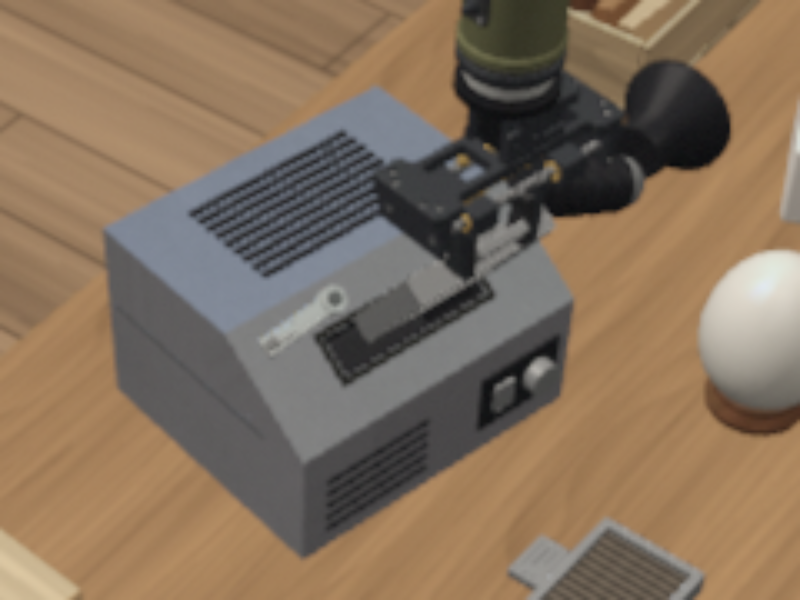

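```bash
python3 - <<'E'
from h import *
d=np.load('side4.npz');P=cloud('side',d['d'])-MO
a,b,c=P@X*1e3,P@Y*1e3,P@Z*1e3
k=((b>66)&(b<82)&(c>15)&(c<150)&(abs(a)<40)).astype(np.uint8)
n,l,st,ce=cv2.connectedComponentsWithStats(k)
i=1+np.argmax(st[1:,4]);k=l==i;print(st[i],np.percentile(b[k],[10,50,90]),np.percentile(c[k],[2,98]))
for h in range(40,150,10):
    s=k&(abs(c-h)<5)
    if s.sum()>3:print(h,s.sum(),np.round([a[s].min(),np.median(a[s]),a[s].max()],1))
s=sensors.get_state();e=(s['tool_pos']-tcp(0));print('cmd rel slot XYZ',1e3*e@X,1e3*e@Y,1e3*e@Z)
E
```

```text
[326 143  21  20 196] [71.18335982 73.83081144 76.46068683] [ 54.93838559 148.64500033]
50 5 [-5.   8.6 16.5]
60 21 [-3.7  5.4 18.4]
70 17 [-4.8  6.6 18. ]
80 15 [-0.6  8.3 16.2]
90 17 [-4.4  6.2 18.3]
100 25 [-5.2  7.5 17.9]
110 18 [-5.3  4.1 18.1]
120 18 [-4.7  5.9 17.5]
130 19 [-5.7  6.1 17.9]
140 23 [-5.8  6.6 16.8]
cmd rel slot XYZ 8.737216357281934 4.150232379699845 51.47331726613487
```

The end face spans X −5..18 mm, parallel to the slot axis, with its bottom 51 mm out. Shifting −6 mm in X and −4 mm in Y, then going down to 10 mm above the mouth.

Call:
send_rows(
  rows="0.005 -0.004 0.005 0.0008;0.012 -0.01 0.012 0.0008;0 -0.0135 0.03 0.0008;-0.02 -0.0135 0.06 0.0008;-0.04 -0.0135 0.09 0.0008;-0.055 -0.0135 0.113 0.0008;-0.0625 -0.0135 0.125 0.0008;-0.0625 -0.0135 0.125 0.0008;-0.0625 -0.0135 0.125 0.0008",
)

```text
clock: 7.57
tool_pos: [0.5195, -0.129, 0.2569]
eef_rot: [0.117, 0.993, 0.0, -0.0]
contact_force: [0.4, 0.9, -1.7]
opening: 0.556
finger_force: 55.0
```

```bash
cat >>h.py <<'E'
def face(tag):
    p,d=snap('side',tag);P=cloud('side',d)-MO;a,b,c=P@X*1e3,P@Y*1e3,P@Z*1e3
    s=sensors.get_state();e=(s['tool_pos']-tcp(0))*1e3;print('cmd rel slot XYZ',np.round([e@X,e@Y,e@Z],1),'F',np.round(s['contact_force'],1),s['opening'],s['finger_force'])
    k=((b>62)&(b<82)&(c>7)&(c<150)&(abs(a)<35)).astype(np.uint8)
    n,l,st,ce=cv2.connectedComponentsWithStats(k);i=1+np.argmax(st[1:,4]);k=l==i
    print(st[i],np.percentile(b[k],[10,50,90]),np.percentile(c[k],[2,98]))
    for h in range(10,150,10):
        s=k&(abs(c-h)<5)
        if s.sum()>5:print(h,s.sum(),np.round([a[s].min(),np.median(a[s]),a[s].max()],1))
E
python3 - <<'E'
from h import *
face('side5');go([0,0,0],76.8)
E
```

```text
cmd rel slot XYZ [ 3.6 -1.8  9.3] F [-1.5  0.5 -3.2] 0.5614946657805886 54.99733177945018
[323 148  20  20 191] [64.97119167 67.2816968  70.09164385] [ 10.84912898 110.86660788]
10 9 [-8.9  0.9  9.1]
20 13 [-9.5  2.1 13.3]
30 21 [-9.1  2.7 14.6]
40 17 [-9.7 -0.4 12.8]
50 19 [-9.4  4.5 13.1]
60 14 [-9.3  2.1 13.6]
70 19 [-8.3  2.7 14.2]
80 18 [-8.9  2.8 12.4]
90 16 [-9.7 -0.1 13. ]
100 20 [-9.   2.3 13.3]
110 24 [-10.    2.7  13.4]
row [1.7841 0.0157 0.8579] -0.0006 cur yaw 76.57 pos [ 0.5195 -0.129   0.2573] tilt [-0.      0.0003]
```

Call:
send_rows(
  rows="0.005 0.007 0.0035 -0.0006;0.005 0.007 0.0035 -0.0006;-0.003 0.007 0.015 -0.0006;-0.011 0.007 0.026 -0.0006;-0.019 0.007 0.038 -0.0006;-0.027 0.007 0.049 -0.0006;-0.035 0.007 0.06 -0.0006;-0.043 0.007 0.072 -0.0006;-0.043 0.007 0.072 -0.0006",
  force=30,
)

```text
clock: 8.37
tool_pos: [0.5327, -0.1304, 0.2348]
eef_rot: [0.115, 0.993, 0.0, -0.0]
contact_force: [0.7, -0.1, -3.6]
opening: 0.567
finger_force: 30.0
```

```bash
python3 - <<'E'
from h import *
face('side6');go([0,0,0],76.8)
E
```

```text
cmd rel slot XYZ [  1.5  -0.1 -16.2] F [-0.8 -0.2 -2.3] 0.5630082237652242 29.997367286123335
[322 152  18  16 149] [65.75057087 69.25758594 71.68494596] [ 9.39974848 87.35007287]
10 9 [-11.7   0.8  10.4]
20 19 [-10.7  -0.8  11.6]
30 14 [-11.8   0.8  12. ]
40 18 [-10.7  -1.9  10.3]
50 15 [-11.6   1.6  11. ]
60 17 [-10.9  -0.7  10.8]
70 18 [-12.3  -1.4   9.1]
80 29 [-11.    0.3  11.5]
90 10 [-11.9   1.2   9.7]
row [1.8268 0.0161 0.7852] -0.0001 cur yaw 76.76 pos [ 0.5325 -0.1302  0.2352] tilt [-0.0007  0.0002]
```

It's in by 15 mm with no side force. Continuing down the slot axis.

Call:
send_rows(
  rows="-0.0096 0 0.0137 0;-0.019 0 0.0273 0;-0.0287 0 0.041 0;-0.0382 0 0.0546 0;-0.0478 0 0.0683 0;-0.0574 0 0.0819 0;-0.067 0 0.0956 0;-0.0765 0 0.1092 0;-0.086 0 0.1229 0;-0.0956 0 0.1365 0",
  force=20,
)

```text
clock: 9.25
tool_pos: [0.5607, -0.1368, 0.1943]
eef_rot: [0.115, 0.993, -0.0, 0.0]
contact_force: [-0.8, -0.4, -2.1]
opening: 0.562
finger_force: 20.0
```

```bash
python3 - <<'E'
from h import *
face('side7')
E
```

```text
cmd rel slot XYZ [  1.7  -0.2 -67. ] F [ 0.9 -0.1 -2.5] 0.5679541098006883 19.994371086359024
[321 157  11  12  65] [64.98137954 69.45063806 72.07319643] [ 7.38363061 37.80604189]
10 12 [-11.3  -0.4  11.8]
20 16 [-10.6   3.1  10.7]
30 26 [-11.9  -3.   11.1]
40 11 [-7.   3.3 11.9]
```

Call:
send_rows(
  rows="-0.0067 0 0.0096 0;-0.0134 0 0.0191 0;-0.02 0 0.0287 0;-0.0268 0 0.0383 0;-0.0335 0 0.0478 0;-0.04 0 0.0574 0;-0.047 0 0.067 0;-0.0535 0 0.0765 0;-0.0535 0 0.0765 0",
)

```text
clock: 10.05
tool_pos: [0.5765, -0.1406, 0.1713]
eef_rot: [0.115, 0.993, 0.0, 0.0]
contact_force: [0.5, -0.5, -3.0]
opening: 0.566
finger_force: 20.0
```

```bash
python3 - <<'E'
from h import *
face('side8')
E
```

```text
cmd rel slot XYZ [  1.9  -0.  -94.1] F [ 0.3 -0.8 -3.1] 0.5658944144944502 19.99492920935154
[330 141   6  16  43] [65.55399683 75.92295078 80.808824  ] [ 84.89007954 123.26782276]
90 7 [ 6.  12.2 20.7]
100 8 [14.1 18.  22.7]
110 13 [19.  24.8 34.9]
120 14 [25.7 29.3 34.5]
```

Six more millimetres, in 1 mm rows.

Call:
send_rows(
  rows="-0.0019 0 0.0027 0;-0.0038 0 0.0055 0;-0.0057 0 0.0082 0;-0.0076 0 0.0109 0;-0.0096 0 0.0137 0;-0.0115 0 0.0164 0;-0.0115 0 0.0164 0",
)

```text
clock: 10.68
tool_pos: [0.5792, -0.1413, 0.1674]
eef_rot: [0.115, 0.993, -0.0, -0.0]
contact_force: [-2.4, -0.7, 4.3]
opening: 0.565
finger_force: 20.0
```

```bash
python3 - <<'E'
from h import *
face('side9')
E
```

```text
cmd rel slot XYZ [  1.9  -0.2 -99.2] F [-2.2 -0.3  3.8] 0.5633918147867623 19.994545883964747
[329 141   6  16  48] [65.75189247 75.05131024 80.86131056] [ 83.90850822 115.3945847 ]
90 14 [ 8.  16.8 23.1]
100 7 [14.1 20.5 26.9]
110 23 [23.3 29.6 35. ]
```

Call:
send_rows(
  rows="-0.002 0 0.0028 0;-0.004 0 0.0056 0;-0.004 0 0.0056 0",
)

```text
clock: 10.98
tool_pos: [0.5792, -0.1413, 0.1673]
eef_rot: [0.115, 0.993, -0.001, -0.001]
contact_force: [-7.9, -1.5, 17.3]
opening: 0.564
finger_force: 20.0
```

```bash
python3 - <<'E'
from h import *
face('side10')
p,d=snap('side','side11');cv2.imwrite('pics/c6.png',cv2.resize(p[110:200,290:410],(800,600),interpolation=cv2.INTER_CUBIC)[:,:,::-1])
E
```

```text
cmd rel slot XYZ [  1.9  -0.2 -99.4] F [-9.  -1.3 17.9] 0.5658906319892656 20.003503889311105
[328 141   7  17  43] [67.91828493 76.86231775 81.54017433] [ 83.81717091 117.21854267]
90 10 [ 9.5 15.3 22.4]
100 7 [16.4 20.4 33.7]
110 17 [22.3 27.1 34.7]
120 6 [27.9 29.7 32.5]
```

View pics/c6.png

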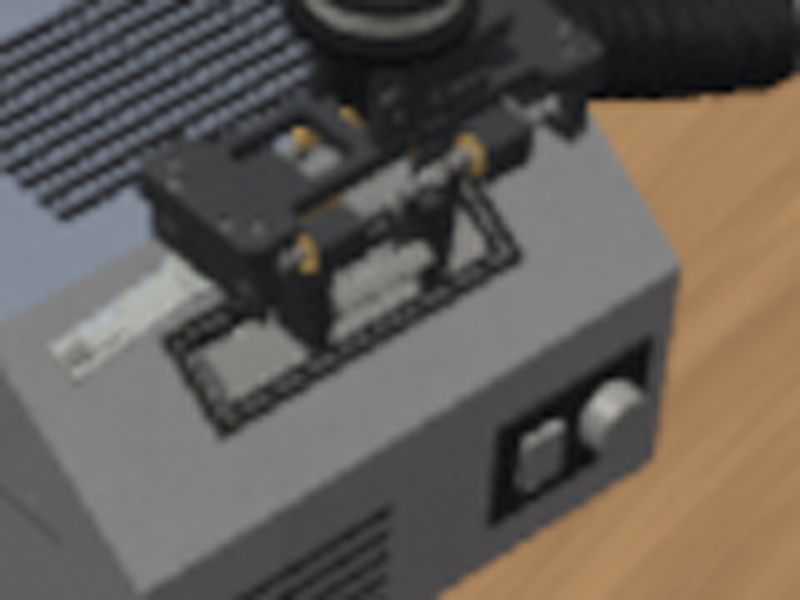

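```bash
cat >>h.py <<'E'
def flush(tag):
    p,d=snap('side',tag);P=cloud('side',d)-MO;a,b,c=P@X*1e3,P@Y*1e3,P@Z*1e3
    for nm,k in(('+y shoulder',(b>48)&(b<66)&(abs(a)<9)),('face below',(abs(b)<60)&(a<-28)&(a>-50)),('-y shoulder',(b<-48)&(b>-66)&(abs(a)<9)),('tab',(abs(b)<22)&(abs(a)<6))):
        print(nm,k.sum(),np.round(np.percentile(c[k],[10,50,90]),1))
    return p,a,b,c
E
python3 - <<'E'
from h import *
flush('side12')
E
```

```text
+y shoulder 38 [-3.4  0.3  6. ]
face below 345 [ -4.2   0.8 540.8]
-y shoulder 17 [-1.   1.5 37.2]
tab 69 [25.8 33.3 38.6]
```

Call:
send_rows(
  rows="0.002 0 -0.0028 0;0.004 0 -0.0056 0;0.004 0 -0.0056 0;0.004 0 -0.0056 0;0.004 0 -0.0056 0;0.004 0 -0.0056 0",
  jaw=-1,
)

```text
clock: 11.63
tool_pos: [0.5794, -0.1411, 0.1667]
eef_rot: [0.115, 0.993, 0.0, -0.0]
contact_force: [0.2, -0.4, 0.7]
opening: 0.987
finger_force: 0.3
```

Call:
send_rows(
  rows="0 0 -0.02 0;0 0 -0.05 0;0 0 -0.1 0;0 0 -0.16 0;0 0 -0.22 0;0 0 -0.27 0;0 0 -0.3 0;0 0 -0.3 0",
)

```text
clock: 12.3
tool_pos: [0.5808, -0.141, 0.2595]
eef_rot: [0.115, 0.993, 0.0, 0.002]
contact_force: [0.5, 1.1, -0.2]
opening: 1.002
finger_force: 0.0
```

```bash
python3 - <<'E'
from h import *
p,a,b,c=flush('side13')
k=(b>95)&(b<150)&(c>20)&(c<45)&(abs(a)<70);print('cliptab',k.sum(),np.round([np.percentile(v[k],[5,50,95]) for v in(a,b,c)],1))
# pivot(40,56); desired start contact point upslope
s=sensors.get_state();print(s['tool_pos'],s['opening'])
cv2.imwrite('pics/c7.png',cv2.resize(p[60:240,220:460],(800,600),interpolation=cv2.INTER_CUBIC)[:,:,::-1])
E
```

```text
+y shoulder 41 [-4.5  0.5  2.7]
face below 311 [-4.6  0.1  5.6]
-y shoulder 35 [-3.  -0.5  5.1]
tab 71 [15.5 31.6 37.1]
cliptab 37 [[ 31.2  35.9  40.8]
 [113.1 123.8 133. ]
 [ 23.8  33.4  38.6]]
[ 0.57996819 -0.14119783  0.25801315] 1.0001562499327576
```

View pics/c7.png

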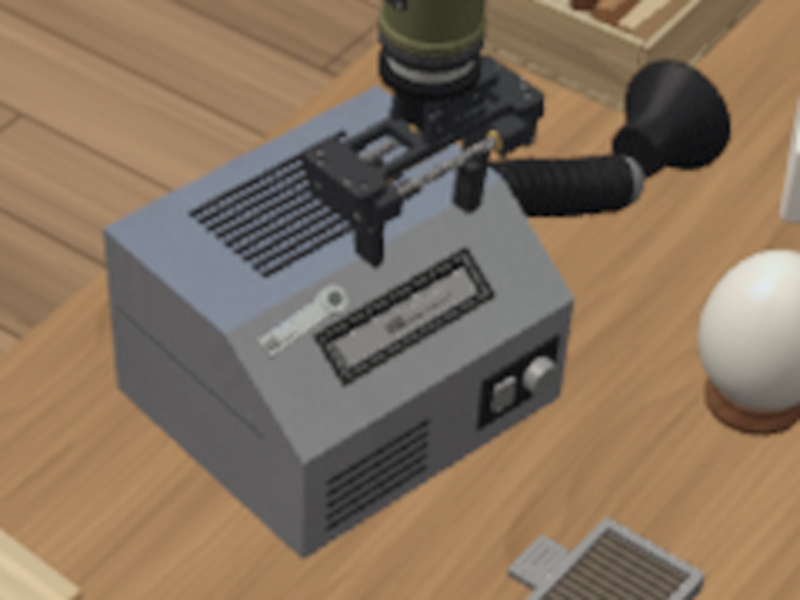

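The filter is home: both shoulders are within 0.5 mm of the face and the tab stands about 33 mm. Now I'll shut the fingers and push the clip tab round its arc.

```bash
cat >>h.py <<'E'
def K(th,gap=0,c=.022):
    a=.040-.065*np.cos(th)+(.005+gap)*np.sin(th);b=.056+.065*np.sin(th)+(.005+gap)*np.cos(th)
    return MO+a*X+b*Y+c*Z+.009*F+.0175*Y
def arc(ths,ref,gap=0):
    "rows relative to ref pos with tool axes (x=-F,y=Y,z=down)"
    B=np.array([-F,Y,[0,0,-1]])
    print(';'.join('%.3f %.3f %.3f 0'%tuple(B@(K(t,gap)-ref)/.3) for t in ths))
E
python3 - <<'E'
from h import *
k=K(1.55,.012);print(k);go(k+[0,0,.06],76.8);go(k,76.8)
arc([1.55,1.45,1.35,1.25,1.15,1.05,.95,.85,.75,.65],k)
arc([.65,.58,.5,.42,.35,.28,.21,.14,.07,0],K(.65))
E
```

```text
[ 0.66132516 -0.01774334  0.21592551]
row [-0.1699  0.4627 -0.0593] -0.0001 cur yaw 76.76 pos [ 0.58   -0.1412  0.258 ] tilt [ 0.0023 -0.0004]
row [-0.1694  0.4627  0.1407] -0.0001 cur yaw 76.76 pos [ 0.58   -0.1412  0.258 ] tilt [ 0.0023 -0.0004]
0.033 -0.001 0.023 0;0.051 -0.001 0.035 0;0.068 -0.003 0.048 0;0.086 -0.007 0.060 0;0.103 -0.013 0.072 0;0.119 -0.022 0.083 0;0.135 -0.032 0.094 0;0.150 -0.044 0.105 0;0.163 -0.058 0.114 0;0.176 -0.073 0.123 0
0.000 0.000 0.000 0;0.008 -0.012 0.006 0;0.016 -0.026 0.011 0;0.023 -0.041 0.016 0;0.029 -0.054 0.020 0;0.034 -0.068 0.024 0;0.038 -0.083 0.026 0;0.041 -0.098 0.029 0;0.043 -0.113 0.030 0;0.044 -0.128 0.031 0
```

Call:
send_rows(
  rows="-0.03 0.05 -0.04 0;-0.07 0.15 -0.06 0;-0.12 0.25 -0.06 0;-0.17 0.35 -0.06 0;-0.17 0.43 -0.06 0;-0.17 0.463 -0.06 0;-0.17 0.463 -0.06 0;-0.17 0.463 -0.06 0;-0.17 0.463 -0.06 0",
  jaw=1,
)

```text
clock: 13.1
tool_pos: [0.6602, -0.0205, 0.2743]
eef_rot: [0.116, 0.993, -0.001, -0.0]
contact_force: [-0.4, -0.5, -0.4]
opening: 0.341
finger_force: 0.0
```

```bash
python3 - <<'E'
from h import *
go(K(1.55,.012),76.8);print(sensors.get_state()['opening'])
E
```

```text
row [-0.0015  0.0104  0.1947] -0.0005 cur yaw 76.62 pos [ 0.6602 -0.0205  0.2743] tilt [-0.0012 -0.0026]
0.3414554621382524
```

Fingers are still shutting. Descending slowly.

Call:
send_rows(
  rows="0 0.007 0 -0.0004;0 0.007 0 -0.0004;0 0.007 0 -0.0004;0 0.007 0.02 -0.0004;0 0.007 0.06 -0.0004;0 0.007 0.1 -0.0004;0 0.007 0.14 -0.0004;0 0.007 0.17 -0.0004;0 0.007 0.193 -0.0004;0 0.007 0.193 -0.0004",
)

```text
clock: 13.93
tool_pos: [0.6602, -0.016, 0.2146]
eef_rot: [0.114, 0.994, -0.0, -0.002]
contact_force: [0.3, -0.1, 0.4]
opening: 0.005
finger_force: 0.0
```

```bash
python3 - <<'E'
from h import *
s=sensors.get_state();go(K(1.55,.012),76.8);print(s['opening'],s['contact_force'])
p,a,b,c=flush('side14');cv2.imwrite('pics/c8.png',cv2.resize(p[90:210,270:430],(800,600),interpolation=cv2.INTER_CUBIC)[:,:,::-1])
E
```

```text
row [-0.0049 -0.005  -0.0043] 0.0004 cur yaw 76.94 pos [ 0.6602 -0.016   0.2146] tilt [-0.0035 -0.0005]
0.004970507037110904 [ 0.25157573 -0.13778001  0.37277308]
+y shoulder 37 [-3.8  0.3  5.1]
face below 829 [ -1.3 542.2 576.7]
-y shoulder 88 [ -2.3 577.1 582. ]
tab 260 [ 30.4 544.1 571. ]
```

View pics/c8.png

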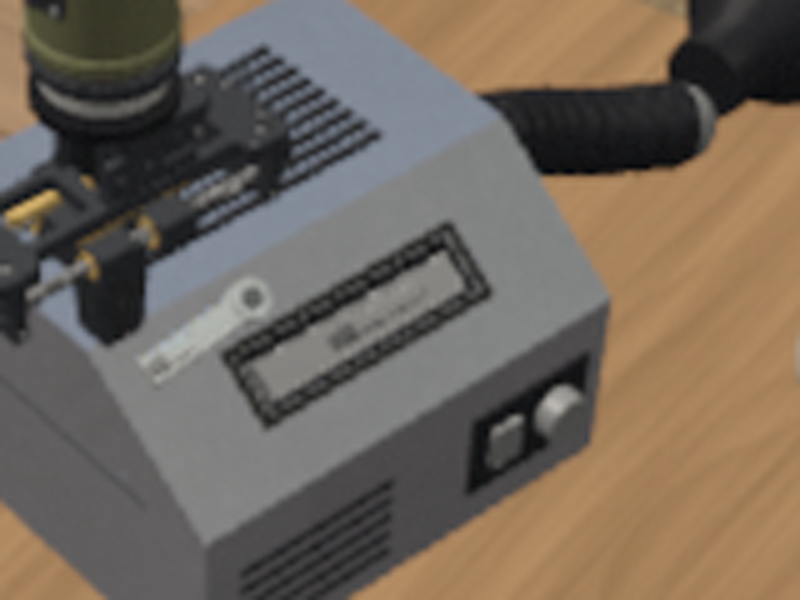

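The shut fingers sit just upslope of the thumb tab, with the tab at crop (160,365). Pushing the first half of the arc.

Call:
send_rows(
  rows="0.01 -0.015 0.003 0;0.03 -0.02 0.019 0;0.047 -0.02 0.031 0;0.065 -0.021 0.044 0;0.083 -0.024 0.056 0;0.1 -0.03 0.068 0;0.115 -0.038 0.079 0;0.13 -0.048 0.09 0;0.145 -0.06 0.101 0;0.16 -0.074 0.11 0",
)

```text
clock: 14.82
tool_pos: [0.609, -0.0258, 0.1837]
eef_rot: [0.114, 0.994, 0.001, -0.0]
contact_force: [0.7, 0.9, 0.1]
opening: 0.001
finger_force: 0.7
```

```bash
python3 - <<'E'
from h import *
s=sensors.get_state();print(s['contact_force'])
p,a,b,c=flush('side15')
f,cx,cy,T=cal('side')
k=(b>50)&(b<150)&(c>22)&(c<42)&(abs(a)<60)&(p.min(2)>120);print('cliptab',k.sum(),np.round([np.percentile(v[k],[5,50,95]) for v in(a,b,c)],1))
e=s['tool_pos']-.009*F-.0175*Y-MO;print('corner',np.round([e@X*1e3,e@Y*1e3,e@Z*1e3],1))
arc([.75,.65,.55,.45,.35,.25,.15,.08,0],s['tool_pos'])
E
```

```text
[0.74379224 0.94089239 0.07321052]
+y shoulder 39 [-3.6  0.   5.4]
face below 804 [ -2.2 550.8 587.8]
-y shoulder 103 [ -3.7 592.9 596.9]
tab 206 [ 29.6 543.7 571.4]
cliptab 30 [[ -9.9  -3.8   2.9]
 [ 96.1 104.5 113.8]
 [ 26.9  34.3  39.2]]
corner [ -3.1 101.6  23.8]
-0.000 0.008 0.007 0;0.012 -0.007 0.016 0;0.023 -0.024 0.024 0;0.033 -0.043 0.030 0;0.041 -0.062 0.036 0;0.048 -0.082 0.041 0;0.052 -0.103 0.044 0;0.055 -0.118 0.046 0;0.056 -0.135 0.047 0
```

The clip follows (about 0.83 rad now). Continuing the arc.

Call:
send_rows(
  rows="0.006 0 0.006 0;0.014 -0.012 0.012 0;0.023 -0.026 0.02 0;0.033 -0.043 0.027 0;0.041 -0.062 0.033 0;0.048 -0.082 0.038 0;0.053 -0.1 0.041 0;0.056 -0.115 0.043 0;0.058 -0.128 0.044 0",
)

```text
clock: 15.62
tool_pos: [0.5833, -0.0606, 0.1705]
eef_rot: [0.114, 0.993, -0.0, -0.0]
contact_force: [0.0, 1.4, -0.4]
opening: 0.012
finger_force: 0.8
```

```bash
cat >>h.py <<'E'
def clip(tag):
    s=sensors.get_state();print(s['contact_force'],s['clock'])
    p,a,b,c=flush(tag)
    k=(b>40)&(b<150)&(c>22)&(c<42)&(abs(a)<60)&(p.min(2)>120);print('cliptab',k.sum(),np.round([np.percentile(v[k],[5,50,95]) for v in(a,b,c)],1))
    e=s['tool_pos']-.009*F-.0175*Y-MO;print('corner',np.round([e@X*1e3,e@Y*1e3,e@Z*1e3],1));return p
E
python3 - <<'E'
from h import *
clip('side16')
E
```

```text
[ 0.04345146  1.39606758 -0.36608943] 15.6167
+y shoulder 33 [ 71.4 100.8 107.2]
face below 724 [ -2.2 548.2 590.1]
-y shoulder 125 [  0.8 595.2 600.3]
tab 84 [ 9.6 35.6 98.2]
cliptab 26 [[-31.6 -25.7 -16.1]
 [ 55.3  62.4  67.3]
 [ 25.9  33.8  40.3]]
corner [-24.7  61.8  22.7]
```

Call:
send_rows(
  rows="0.001 -0.004 0 0;0.001 -0.008 0 0;0.001 -0.012 0 0;0.001 -0.015 0 0;0.001 -0.018 0 0;0.001 -0.018 0 0",
)

```text
clock: 16.17
tool_pos: [0.5828, -0.0635, 0.1709]
eef_rot: [0.113, 0.994, 0.001, 0.0]
contact_force: [-0.7, 4.0, -1.2]
opening: 0.002
finger_force: 2.2
```

```bash
python3 - <<'E'
from h import *
clip('side17')
E
```

```text
[-0.67996006  3.99310628 -1.21819188] 16.1667
+y shoulder 39 [ 50.8  99.7 107.9]
face below 717 [ -2.2 547.8 590.4]
-y shoulder 130 [  1.5 595.  600.7]
tab 83 [17.7 34.3 96.9]
cliptab 30 [[-32.  -25.6 -17.2]
 [ 53.1  58.9  64. ]
 [ 26.8  34.1  39.4]]
corner [-24.2  58.9  23. ]
```

Call:
send_rows(
  rows="0 -0.004 0 0;0 -0.008 0 0;0 -0.011 0 0;0 -0.011 0 0",
)

```text
clock: 16.55
tool_pos: [0.5827, -0.0637, 0.1711]
eef_rot: [0.112, 0.994, 0.004, 0.001]
contact_force: [2.4, 10.0, -5.4]
opening: 0.005
finger_force: 4.8
```

```bash
python3 - <<'E'
from h import *
clip('side18')
E
```

```text
[ 2.40004977 10.01061412 -5.37321917] 16.55
+y shoulder 41 [ 49.2  96.7 108.1]
face below 702 [ -1.7 546.  589.2]
-y shoulder 138 [  1.  594.2 599.9]
tab 80 [24.1 34.1 99.6]
cliptab 28 [[-32.  -26.1 -17.7]
 [ 52.4  59.4  64.1]
 [ 24.5  34.8  40.1]]
corner [-24.2  58.6  23.2]
```

At the stop: force rises to 10 N with no movement. Backing off in +Y, then up, then a last look.

Call:
send_rows(
  rows="0 0.01 0 0;0 0.03 0 0;0 0.06 0 0;0 0.08 -0.02 0;0 0.1 -0.08 0;0 0.1 -0.18 0;0 0.1 -0.28 0;0 0.15 -0.35 0;0 0.25 -0.35 0;0 0.3 -0.35 0",
)

```text
clock: 17.43
tool_pos: [0.6033, 0.0227, 0.2786]
eef_rot: [0.113, 0.994, 0.001, 0.002]
contact_force: [0.2, 1.1, 0.3]
opening: 0.004
finger_force: 0.0
```

Call:
send_rows(
  rows="0.1 0.1 0 0;0.2 0.2 0 0;0.25 0.3 0 0;0.25 0.35 0 0;0.25 0.35 0 0;0.25 0.35 0 0",
)

```text
clock: 17.93
tool_pos: [0.5529, 0.139, 0.2763]
eef_rot: [0.113, 0.994, -0.001, 0.001]
contact_force: [0.0, 0.3, 0.1]
opening: 0.006
finger_force: 0.0
```

```bash
python3 - <<'E'
from h import *
p=clip('side19');print(sensors.get_state()['tool_pos'])
q,_=snap('top','top19')
o=np.hstack([cv2.resize(p[90:210,270:400],(400,369)),cv2.resize(q[130:250,330:460],(400,369))]);cv2.imwrite('pics/c9.png',o[:,:,::-1])
E
```

```text
[0.04939334 0.25203062 0.11602849] 17.9333
+y shoulder 214 [ 11.  612.7 630.8]
face below 923 [ -1.3 614.3 643.6]
-y shoulder 37 [-3.4  0.6  5.8]
tab 167 [ 26.9 650.8 657.2]
cliptab 42 [[-31.5 -23.3 -14.6]
 [ 53.8  60.6  64.1]
 [ 24.   32.2  39.1]]
corner [-25.5 249.2 152.5]
[0.55310901 0.13741454 0.27589854]
```

View pics/c9.png

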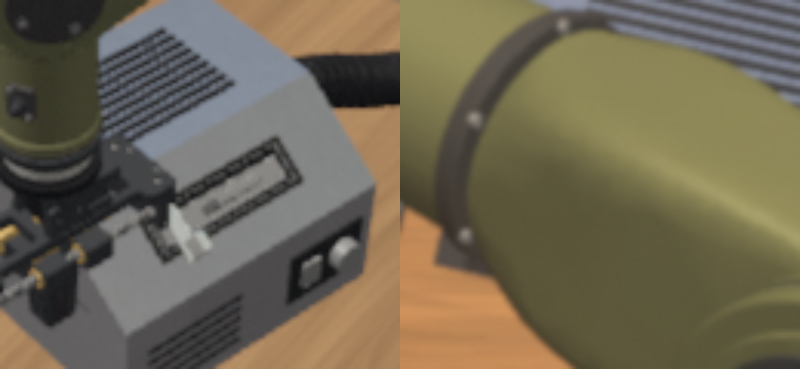

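The clip bar lies across the filled slot (crop 165–210, 205–265), its tab where it was at the stop, and the gripper is clear. Handing in.

```bash
python3 -c "
from plant import finish_job;print(finish_job())"
```

```text
the job is handed in; nothing more can be done
None
```

The clean filter is fully home in the slot, tab up, with the clip swung across it to its stop; I handed the job in at about 18 s, with the gripper clear and the other things on the bench not touched.

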